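Open the twist-lock flask beside the straw cup

TASK

Take the cap off the steel flask that stands on the same side of the trolley as the straw cup: nobody remembers which way that cap opens, so try turning it both ways until its pointer reaches the side mark where it comes free, then lift it out. Finish while still gripping the cap, held still straight above its flask and a good 10 cm up; do not put it down. Do not touch the other flask or its cap, and leave the straw cup and the tumblers where they are.

Things in the scene. Friction and masses are not known exactly. Their poses are not given: they have to be found in the camera images.
- flask_a: fixed insulated steel flask, 92 mm diameter, in a round bamboo foot (120 mm wide, 28 high). Origin: centre of the foot's underside; z up. Shoulder 152 mm high, thin rim round the cap 163 mm high. Black marks on the shoulder: a narrow one at the flask's +x (cap locked), a wider one 75 degrees (1.31 rad) to each side of it. The cap comes free at only one side mark; which one is hidden
- flask_b: second flask, outwardly identical to flask_a, same frame and marks, but its cap opens the other way round. Either may stand left or right. Wrong way: the cap meets a hard stop about 10 degrees from the narrow mark and stays locked. Right way: it turns on to the side mark (75 degrees; a stop lies 5 degrees beyond) and there, within about 6 degrees, it lifts straight out
- cap_a: twist-lock cap of flask_a, about 160 g: steel disc 68 mm wide, 8 thick, with an upright black grip bar 52 mm long (cap x), 12 thick (cap y), its top 44 mm above the origin; a small pointer at the bar's foot shows +x. Origin: centre of the disc's underside, 158 mm above the flask's origin when closed; z up. Starts closed, pointer within 4 degrees of the narrow mark
- cap_b: cap of flask_b, identical to cap_a. Both turn easily about the vertical with up to 3 mm of up-down play. The plug with its crossbar reaches 23 mm below the disc: lift the first 25 mm straight up. Grip the bar across its 12 mm thickness from above, fingertips over 8 mm above the origin (disc and rim lie below)
- straw_cup: closed white cup, 76 mm across at its grey lid, 97 mm high, with a short bent straw stub up to 150 mm; stands on the outer side of the flask that is meant (115 to 360 mm from it, over 500 mm from the other). Loose, not to be shifted. Origin: centre of the underside
- tumbler_1: squat glass tumbler, 80 mm diameter, 80 mm high, to the outer side of the other flask, a bystander, not to be shifted. Loose. Origin: centre of the underside
- tumbler_2: squat glass tumbler, 80 mm diameter, 80 mm high, between the flasks, nearer the robot, a bystander, not to be shifted. Loose. Origin: centre of the underside
There are look-alikes about, which are no part of the job. What is shaped like the flask_b but purple is not meant.

How it is judged:
By the outcome, as a careful person would: the job done as asked, in the order asked, and still so for the second after the job is handed in, while the arm keeps its last pose, push and grip.
It also fails if it takes over 45 s, if anything falls off the work surface, if the arm or the gripper's body presses on something with over 40 N, if the wrist force passes 120 N, or if a joint passes its speed limit or range.

ROBOT

A 6-joint arm with a two-finger parallel gripper is mounted at the origin on the work surface. World frame = base frame: x ahead of the robot, y to its left, z up, the work surface at z = 0. Lengths are in m, angles in rad, forces in N, time in s.
With the tool pointing down it reaches from about 0.3 to 0.825 m from the base axis. Payload 5.4 kg.
Tool frame: the origin (TCP) lies on the mounting face of the last link; the fingertips stand 190 mm ahead of it and the grasp point (between the pads) lies 171 mm ahead of it; z points along the fingers, y is the line along which they close (so a half turn about z gives the same grasp; the last joint's range is limited). The gripper opens to 92 mm and grips with 3 to 60 N. Pads are 20 mm wide; open, the fingers measure 128 mm over their backs; the gripper's body (75 mm by 189 mm) begins 69 mm behind the grasp point.
Start: joints at [0.913, 0.158, 1.597, -0, 1.386, -0.21], TCP at [0.249, 0.518, 0.405] pointing down, gripper open.
Joint ranges: [-2.91, 2.91], [-0.94, 2.29], [0.18, 2.7], [-1.29, 4.43], [0.17, 2.64], [-3, 3]. Speed limits (rad/s): [2.57, 2.57, 3.14, 3.14, 3.14, 3.14].

INTERFACE

Orientations are given as a unit quaternion [x, y, z, w].
In Python, from bench import manip, vision gives the robot as it stands.
- The arm moves only by the tool carry_out, never from a script. Its argument "series" is text: rows parted by semicolons, each of 5 numbers parted by spaces: the closure, from 0 (fully open) to 1 (shut), then the shift along the tool's x, y, z scaled (see below), then the turn about the tool's z scaled (see below). In form: claw tx ty tz turn; .... A call has 1 to 20 rows; each row shifts and turns the commanded pose from where the row before left it, along the tool's axes as they then stand; what a row does not reach is not made up. The controller multiplies each number of a shift by 0.04 m and each number of a turn by 0.15 rad. A row lasts 1/10 s, in which the tool goes at most 50 mm and 8.59 degrees, less where a joint would pass 70% of its speed; a pose out of reach is approached as far as the arm can. A call with a number of a shift or a turn outside -1 to 1 is refused whole. A call with a gripper value outside its range is refused whole. The fingers move at their own pace and stop on an object; "newtons" is the grip in N (left out, the last holds). Time passes only in rows, so rows that do not move let the fingers close. It gives the time, the measured TCP pose, the force, the opening and the grip force at its end, in the units of the state.
- manip.get_obs(): the state, without advancing time (a new reading comes with each control period).
- vision.get_image(name): name is "side" or "top" or "wrist"; returns the picture (420x560x3 uint8, blue, green, red); there is no depth.
- vision.camera_info(name): a dict with "camera_matrix" (3x3 intrinsics, pixels), "k1" (the pictures are not rectified: a ray, as slopes to the right and down, at radius r is drawn at 1 + k1 r^2 times it, then the intrinsics apply), "extrinsics" (4x4, takes a point from camera to world coordinates); the wrist camera has in their place "mount" (4x4, takes a point from camera to tool coordinates, whose origin is the TCP and whose axes are the flange's). Camera axes: x right, y down, z forward; pixel columns grow to the right and rows downward; lengths in m; the calibration is good to about 2 mm. A picture is of the moment at which its call begins: read the wrist's pose just before it. camera_info takes no time and is no camera call.
- manip.sign_off(): hands the job in; it is judged then, once.
The state is a dict: "t": time; "joint_pos": joint angles; "qd": joint speeds; "effort": joint torques, N m; "tool_pos": TCP position; "ee_rot": TCP orientation; "wrist_force": force on the tool from outside, world axes, zero at the start; "moment": the same for the moment, N m; "opening": finger opening in m; "gripper_force": force on a finger pad.
Only numpy, scipy, OpenCV 4.12 (cv2) and the standard library are available. Lean on these libraries where they do the work, as an engineer would, in place of code of your own. Each camera call takes 0.05 s, during which the arm holds its last target. There are 200 camera calls.

## Working session

There is one attempt and no reset: what is moved stays moved. The work goes in short steps, Python scripts to look and compute and a tool call to move; the robot and the scene stay as the last step left them, time stands still between calls to the robot, and variables do not carry over. Pictures are saved under pics/ and viewed, at most 10 in all, crops included, and the job is handed in when it is done.

Besides the shell and the picture viewer there is one more tool, called after "Request:" in YAML: its name, and indented under it one key for each argument. carry_out: Moves the arm, as the interface text tells. Its arguments: {"type":"object","properties":{"series":{"type":"string"},"newtons":{"type":"number"}},"required":["series"]}

```bash
mkdir -p pics; ls; python3 - <<'E'
from bench import manip, vision
import cv2
o=manip.get_obs();print(o)
for n in("top","side"):
    cv2.imwrite(f"pics/{n}0.png",vision.get_image(n))
for n in("top","side","wrist"):
    print(n,vision.camera_info(n))
E
```

```text
pics
{'t': 0.0, 'joint_pos': array([ 9.12940385e-01,  1.59075065e-01,  1.59822848e+00,  1.15743409e-05,
        1.38619236e+00, -2.10122102e-01]), 'qd': array([-0.00149641, -0.00119667, -0.00082434, -0.00084222,  0.00064821,
        0.00015398]), 'effort': array([-1.74678196e-03, -3.85567153e+01, -3.22104764e+01,  7.00420327e-02,
        3.79038847e-02, -1.38536652e-04]), 'tool_pos': array([0.24878914, 0.51808695, 0.40370584]), 'ee_rot': array([ 2.22002640e-01,  9.75045600e-01, -8.61013449e-04, -4.05312513e-04]), 'wrist_force': array([-0.39944759,  0.51968903,  1.27693441]), 'moment': array([-0.00834047,  0.00468363, -0.07116931]), 'gripper_force': 0.0, 'opening': 0.0915887916697061}
top {'camera_matrix': array([[488.91702659,   0.        , 280.72151003],
       [  0.        , 488.91702659, 205.27569912],
       [  0.        ,   0.        ,   1.        ]]), 'k1': -0.10389692482488583, 'extrinsics': array([[-0.01389063, -0.98707183,  0.15967547,  0.3603939 ],
       [-0.99948565,  0.01832292,  0.0263193 , -0.00934414],
       [-0.02890476, -0.15922775, -0.98681865,  1.23616967],
     
[... 381 characters left out ...]
1 , -0.62612043],
       [-0.02413556, -0.76468561, -0.64395139,  0.76748642],
       [ 0.        ,  0.        ,  0.        ,  1.        ]])}
wrist {'camera_matrix': array([[335.57495433,   0.        , 282.04917994],
       [  0.        , 335.57495433, 210.04993201],
       [  0.        ,   0.        ,   1.        ]]), 'k1': -0.044639089285482075, 'mount': array([[ 3.00178474e-04, -9.55062427e-01, -2.96404571e-01,
         8.38602831e-02],
       [ 9.99999860e-01,  4.16178796e-04, -3.28261806e-04,
         1.38091021e-05],
       [ 4.36867815e-04, -2.96404431e-01,  9.55062418e-01,
         2.00289504e-02],
       [ 0.00000000e+00,  0.00000000e+00,  0.00000000e+00,
         1.00000000e+00]])}
```

View pics/top0.png

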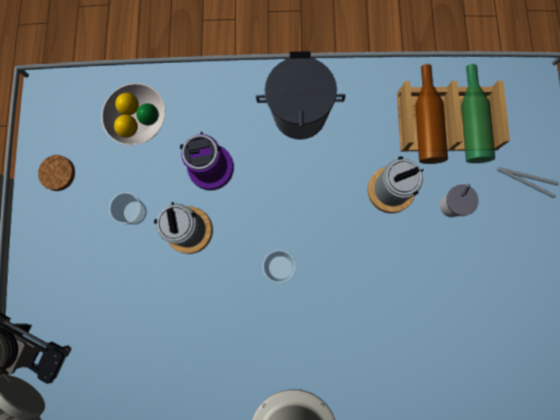

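View pics/side0.png

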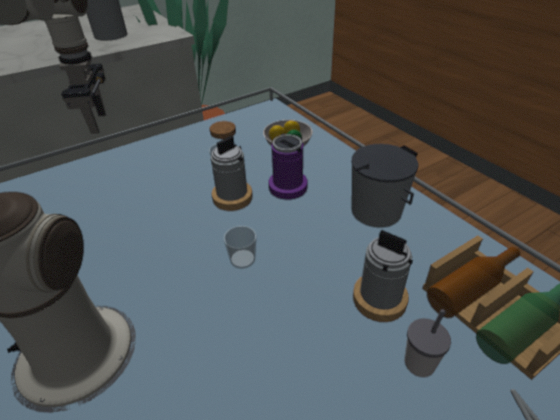

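Cap candidates in the top view are the steel flask at right (404,176), the steel flask at left (176,222) and the purple one (200,152), which is not meant. The straw cup, with its lid and straw, is at (460,200), so the right flask is the one I want. I'll check that in a close crop.

```bash
python3 - <<'E'
import cv2,numpy as np
t=cv2.imread("pics/top0.png")[140:220,360:485];s=cv2.imread("pics/side0.png")[225:385,345:455]
a=cv2.resize(t,None,fx=6,fy=6,interpolation=cv2.INTER_CUBIC)
cv2.imwrite("pics/ctop.png",a)
E
cat > h.py <<'E'
import numpy as np,cv2
from bench import manip,vision
from scipy.spatial.transform import Rotation as R
def cam(n,o=None):
    c=vision.camera_info(n)
    if "extrinsics" in c: T=c["extrinsics"]
    else:
        W=np.eye(4);W[:3,:3]=R.from_quat(o["ee_rot"]).as_matrix();W[:3,3]=o["tool_pos"];T=W@c["mount"]
    return c["camera_matrix"],np.array([c["k1"],0,0,0,0]),T
def onz(n,px,z,o=None):
    K,d,T=cam(n,o)
    u=cv2.undistortPoints(np.array(px,float).reshape(-1,1,2),K,d)[:,0]
    r=np.c_[u,np.ones(len(u))]@T[:3,:3].T
    return T[:3,3]+r*((z-T[2,3])/r[:,2:])
def proj(n,P,o=None):
    K,d,T=cam(n,o);M=np.linalg.inv(T)
    return cv2.projectPoints(np.array(P,float).reshape(-1,1,3),cv2.Rodrigues(M[:3,:3])[0],M[:3,3],K,d)[0][:,0]
E
```

```text
(no output)
```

View pics/ctop.png

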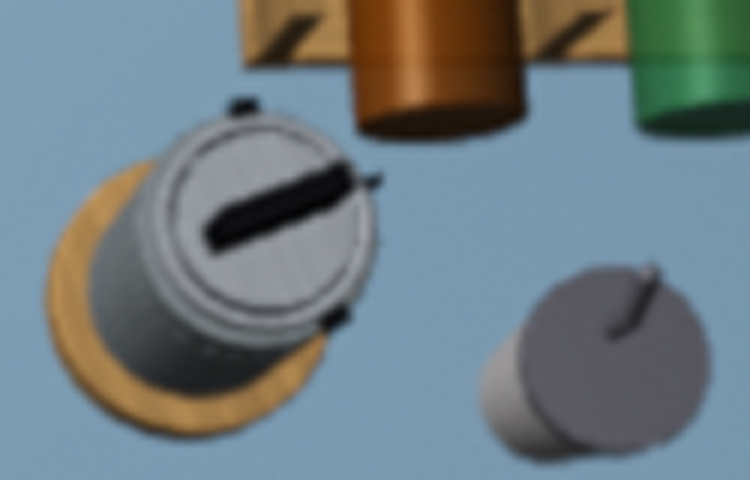

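The crop shows the right steel flask: bar from (212,240) to (350,172), narrow mark at (375,181), wide marks at (243,105) and (337,318), cap disc centre near (267,218). The straw cup lid is at (615,360), so the choice holds.

```bash
python3 - <<'E'
from h import *
f=lambda p:(np.array(p,float)+.5)/6-.5+[360,140]
disc=onz("top",f([(267,218)]),.166)[0]
bar=onz("top",f([(212,240),(348,172)]),.202)
mk=onz("top",f([(375,181),(243,105),(337,318)]),.152)
foot=onz("top",f([(188,297)]),.028)[0]
lid=onz("top",f([(617,360)]),.097)[0]
a=lambda v:np.arctan2(v[1],v[0])
print("disc",disc,"foot",foot,"lid",lid,"barmid",bar.mean(0),"len",np.linalg.norm(bar[1]-bar[0]),"yaw",a(bar[1]-bar[0]))
for m in mk: print(m,np.linalg.norm((m-disc)[:2]),a(m-disc))
c=np.r_[(disc[:2]+bar.mean(0)[:2])/2,.202]
print("side proj of bar top centre",proj("side",[c]))
o=manip.get_obs();M=R.from_quat(o["ee_rot"]).as_matrix();print(M, a(M[:,0]))
E
```

```text
disc [ 0.59500957 -0.25801937  0.166     ] foot [ 0.5919817 -0.2548695  0.028    ] lid [ 0.55040118 -0.41076327  0.097     ] barmid [ 0.59150355 -0.25472037  0.202     ] len 0.05639444830022596 yaw -1.125565686214535
[ 0.61173997 -0.3033799   0.152     ] 0.048347529897633995 -1.2174445865532497
[ 0.64223431 -0.25464548  0.152     ] 0.0473451081706661 0.07132225237551275
[ 0.55917365 -0.28562148  0.152     ] 0.045233721926808995 -2.48526598211599
side proj of bar top centre [[390.19004987 234.96544868]]
[[-9.01392328e-01  4.33001962e-01 -1.08231726e-03]
 [ 4.33003141e-01  9.01391391e-01 -1.35656375e-03]
 [ 3.88196698e-04 -1.69144293e-03 -9.99998494e-01]] 2.6937708273843364
```

Request:
carry_out:
  series: "0 0 0 -0.8 0;0 0 0 -0.8 0;0 -0.8 -0.68 0 0;0 -0.8 -0.68 0 0;0 -0.8 -0.68 0 0;0 -0.8 -0.68 0 0;0 -0.8 -0.68 0 0;0 -0.8 -0.68 0 0;0 -0.8 -0.68 0 0;0 -0.8 -0.68 0 0;0 -0.8 -0.68 0 0;0 -0.8 -0.68 0 0;0 -0.8 -0.68 0 0;0 -0.8 -0.68 0 0;0 -0.8 -0.68 0 0;0 -0.8 -0.68 0 0;0 -0.8 -0.68 0 0;0 -0.8 -0.68 0 0;0 -0.8 -0.68 0 0;0 -0.8 -0.68 0 0"

```text
t: 2.1
tool_pos: [0.5566, -0.1741, 0.4681]
ee_rot: [0.222, 0.975, 0.0, -0.0]
wrist_force: [0.0, 0.5, 0.5]
opening: 0.0918
gripper_force: 0.0
```

Request:
carry_out:
  series: "0 -0.8 -0.68 0 0;0 -0.8 -0.68 0 0;0 0 0 0 0.9;0 0 0 0 0.9;0 0 0 0 0.9;0 0 0 0 0.9;0 0 0 0 0.9;0 0 0 0 0.3;0 0 0 0 0;0 0 0 0 0"

```text
t: 3.1
tool_pos: [0.5903, -0.2492, 0.4683]
ee_rot: [0.551, 0.835, -0.0, -0.0]
wrist_force: [-0.7, 0.0, -0.1]
opening: 0.0918
gripper_force: 0.0
```

```bash
python3 - <<'E'
from h import *
o=manip.get_obs();im=vision.get_image("wrist");cv2.imwrite("pics/w1.png",im);np.save("o1.npy",o,allow_pickle=True)
print(o["t"],o["tool_pos"],o["wrist_force"],R.from_quat(o["ee_rot"]).as_matrix(),o["joint_pos"])
E
```

```text
3.1 [ 0.59030327 -0.24915336  0.46826708] [-0.73904468  0.00593996 -0.08055418] [[-3.93355711e-01  9.19386117e-01 -6.72664563e-04]
 [ 9.19386158e-01  3.93356007e-01  3.80392442e-04]
 [ 6.14324177e-04 -4.68808948e-04 -9.99999701e-01]] [-5.87620252e-01  2.96011027e-01  1.31137984e+00 -5.63630039e-05
  1.53497251e+00 -9.91897139e-01]
```

View pics/w1.png

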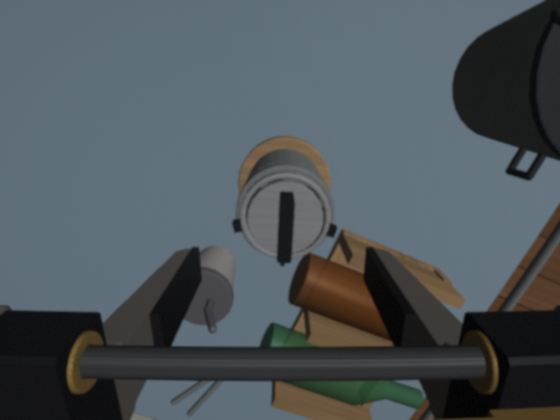

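The wrist view shows the target cap: bar from about (287,193) to (285,262), pointer at (283,265), wide marks at (237,226) and (332,230), and the straw cup at lower left (208,290). An enlarged crop will give finer values.

```bash
python3 - <<'E'
import cv2
t=cv2.imread("pics/w1.png")[160:280,220:350]
cv2.imwrite("pics/w1c.png",cv2.resize(t,None,fx=5,fy=5,interpolation=cv2.INTER_CUBIC))
E
```

```text
(no output)
```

View pics/w1c.png

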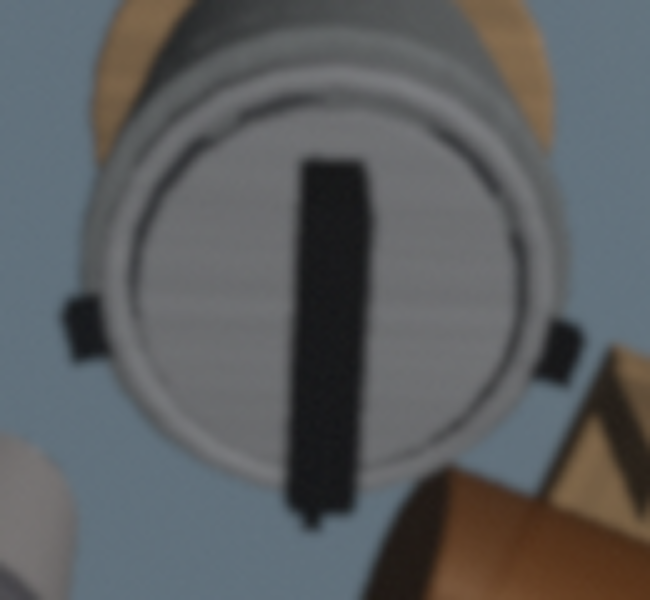

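```bash
python3 - <<'E'
from h import *
o=np.load("o1.npy",allow_pickle=True).item()
f=lambda p:(np.array(p,float)+.5)/5-.5+[220,160]
b=onz("wrist",f([(336,215),(321,512)]),.202,o)
mk=onz("wrist",f([(85,328),(562,352)]),.152,o)
d=onz("wrist",f([(329,293)]),.166,o)[0]
v=b[1]-b[0];print(b.mean(0),np.linalg.norm(v),np.arctan2(v[1],v[0]),"disc",d)
c=b.mean(0)
for m in mk: print(np.linalg.norm((m-d)[:2]),np.arctan2(*(m-d)[1::-1]))
M=R.from_quat(o["ee_rot"]).as_matrix()
print("toolyaw",np.arctan2(M[1,0],M[0,0]), "shift tool bar",M.T@(c-o["tool_pos"]),"disc",M.T@(d-o["tool_pos"]))
# expected
g=np.array([np.cos(-1.17),np.sin(-1.17),0]);P=np.r_[c[:2],.202]
print((proj("wrist",[P-g*.026,P+g*.026,np.r_[c[:2],.166]],o)-[220,160])*5)
E
```

```text
[ 0.59712111 -0.2586102   0.202     ] 0.049935852098083246 -1.2105017162782359 disc [ 0.59743351 -0.25817614  0.166     ]
0.04707567832607255 -2.48710570039505
0.047087615865949756 0.04760412382244628
toolyaw 1.9750751098351684 shift tool bar [-0.01153991  0.00267315  0.26625882] disc [-0.01128584  0.00314799  0.30225876]
[[327.42283752 206.33480062]
 [325.21403558 515.9246117 ]
 [324.41501763 292.47443893]]
```

Request:
carry_out:
  series: "0 -0.29 0.07 0 0.3;0 0 0 0.5 0;0 0 0 0.5 0;0 0 0 0.5 0;0 0 0 0.5 0;0 0 0 0.3 0;0 0 0 0.3 0;0 0 0 0 0;0 0 0 0 0"

```text
t: 4.05
tool_pos: [0.5976, -0.2589, 0.3652]
ee_rot: [0.57, 0.822, -0.0, 0.0]
wrist_force: [-0.1, 0.3, 0.1]
opening: 0.092
gripper_force: 0.0
```

```bash
python3 - <<'E'
from h import *
o=manip.get_obs();im=vision.get_image("side");cv2.imwrite("pics/s2.png",cv2.resize(im[170:320,320:480],None,fx=4,fy=4,interpolation=2))
print(o["tool_pos"],o["wrist_force"],o["joint_pos"])
E
```

```text
[ 0.59759587 -0.25886282  0.36523573] [-0.09267998  0.2888912   0.11120418] [-5.93933727e-01  3.81317181e-01  1.40732856e+00 -1.25002353e-05
  1.35229748e+00 -9.52052055e-01]
```

View pics/s2.png

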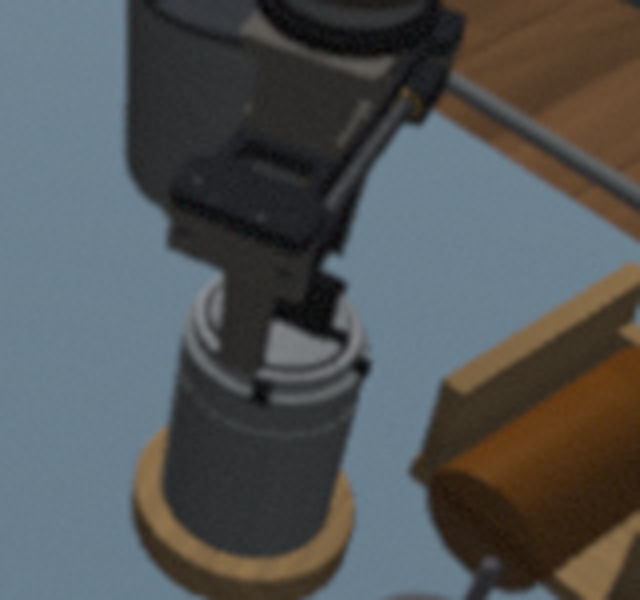

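The fingers straddle the bar above the disc, with the near finger at (245,350), so I close with a moderate force.

Request:
carry_out:
  series: "1 0 0 0 0;1 0 0 0 0;1 0 0 0 0;1 0 0 0 0;1 0 0 0 0;1 0 0 0 0;1 0 0 0 0;1 0 0 0 0;1 0 0 0 0;1 0 0 0 0"
  newtons: 25

```text
t: 5.1
tool_pos: [0.5974, -0.2588, 0.3647]
ee_rot: [0.57, 0.822, -0.0, 0.0]
wrist_force: [0.2, 0.1, -0.2]
opening: 0.0139
gripper_force: 0.0
```

Request:
carry_out:
  series: "1 0 0 0 0;1 0 0 0 0;1 0 0 0 0;1 0 0 0 0;1 0 0 0 0"

```text
t: 5.6
tool_pos: [0.5974, -0.2588, 0.3647]
ee_rot: [0.57, 0.822, -0.0, 0.0]
wrist_force: [-0.6, 0.7, 0.9]
opening: 0.0116
gripper_force: 25.0
```

```bash
python3 -c "
from h import *
o=manip.get_obs();print(o['opening'],o['gripper_force'],o['wrist_force'],o['moment'],R.from_quat(o['ee_rot']).as_rotvec())"
```

```text
0.01163589112356134 24.999951124191284 [-0.63107553  0.71016679  0.88109004] [-0.09876063  0.10880777  0.05902737] [ 1.79046501e+00  2.58143003e+00 -1.78637736e-04]
```

Request:
carry_out:
  series: "1 0 0 0 0.3;1 0 0 0 0.3;1 0 0 0 0.3;1 0 0 0 0.3;1 0 0 0 0.3;1 0 0 0 0"

```text
t: 6.2
tool_pos: [0.5972, -0.2585, 0.3647]
ee_rot: [0.658, 0.753, -0.0, -0.001]
wrist_force: [-4.2, 1.7, 1.4]
opening: 0.0122
gripper_force: 25.5
```

```bash
cat > st.py <<'E'
from h import *
o=manip.get_obs();M=R.from_quat(o["ee_rot"]).as_matrix()
print(o['t'],'yaw',np.arctan2(M[1,0],M[0,0]).round(4),'F',o['wrist_force'].round(2),'M',o['moment'].round(3),'q',o['joint_pos'].round(3),o['opening'],o['gripper_force'],o['tool_pos'])
E
python3 st.py
```

```text
6.2 yaw 1.7049 F [-4.21  1.74  1.45] M [0.214 0.648 0.574] q [-0.594  0.381  1.408 -0.     1.354 -0.728] 0.012231708012712015 25.473997592926025 [ 0.59723265 -0.25845874  0.36470844]
```

Turning 13° this way gave a rising Mz of 0.57 and the pads being forced open, so this is a stop. I'll go the other way.

Request:
carry_out:
  series: "1 0 0 0 -0.5;1 0 0 0 -0.5;1 0 0 0 -0.5;1 0 0 0 -0.5;1 0 0 0 -0.5;1 0 0 0 -0.5;1 0 0 0 0"

```text
t: 6.9
tool_pos: [0.5975, -0.2588, 0.3647]
ee_rot: [0.474, 0.881, 0.0, 0.0]
wrist_force: [-0.7, -0.0, -0.8]
opening: 0.0114
gripper_force: 25.0
```

```bash
python3 st.py
```

```text
6.9 yaw 2.1546 F [-0.66 -0.04 -0.79] M [-0.022  0.111  0.036] q [-0.594  0.382  1.408  0.     1.351 -1.178] 0.011431008249760498 24.999259114265442 [ 0.59753528 -0.25881439  0.36467957]
```

Request:
carry_out:
  series: "1 0 0 0 -0.5;1 0 0 0 -0.5;1 0 0 0 -0.5;1 0 0 0 -0.5;1 0 0 0 -0.5;1 0 0 0 -0.5;1 0 0 0 -0.5;1 0 0 0 -0.5;1 0 0 0 -0.5;1 0 0 0 -0.5;1 0 0 0 -0.5;1 0 0 0 -0.5;1 0 0 0 -0.5;1 0 0 0 -0.5;1 0 0 0 -0.1;1 0 0 0 0;1 0 0 0 0"

```text
t: 8.6
tool_pos: [0.5975, -0.2588, 0.3647]
ee_rot: [-0.038, 0.999, -0.0, 0.0]
wrist_force: [0.2, 0.6, 0.1]
opening: 0.0117
gripper_force: 25.0
```

```bash
python3 st.py; python3 -c "
from h import *
im=vision.get_image('wrist');cv2.imwrite('pics/w3.png',im)"
```

```text
8.6 yaw -3.066 F [0.22 0.57 0.08] M [ 0.007 -0.039  0.023] q [-0.594  0.382  1.408  0.     1.352 -2.24 ] 0.011724468957770146 24.99992609024048 [ 0.59752757 -0.25876021  0.36468933]
```

View pics/w3.png

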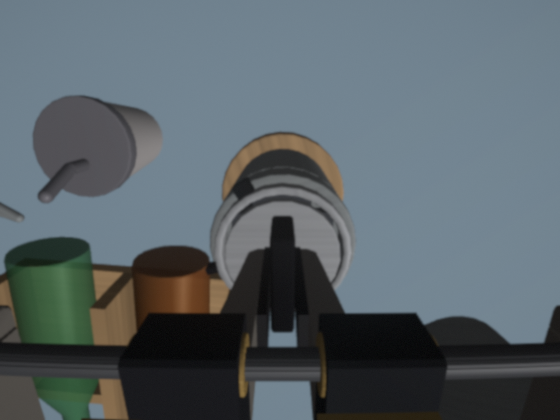

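The bar has turned with the tool. The narrow mark is now at the left (213,268), a wide mark is at (243,187), and there is no moment. I'll test with a small lift.

Request:
carry_out:
  series: "1 0 0 -0.05 0;1 0 0 -0.05 0;1 0 0 -0.05 0;1 0 0 -0.05 0;1 0 0 0 0"

```text
t: 9.15
tool_pos: [0.5975, -0.2588, 0.3731]
ee_rot: [-0.039, 0.999, -0.0, 0.0]
wrist_force: [-0.8, 0.3, -2.5]
opening: 0.0122
gripper_force: 25.0
```

```bash
python3 st.py
```

```text
9.15 yaw -3.0645 F [-0.77  0.31 -2.49] M [ 0.085 -0.014  0.008] q [-0.594  0.375  1.4   -0.     1.366 -2.242] 0.012174458026874451 24.999557733535767 [ 0.59752363 -0.25880296  0.37314881]
```

It's free: up 8 mm with about the cap's weight. Now the rest of the lift.

Request:
carry_out:
  series: "1 0 0 -0.15 0;1 0 0 -0.15 0;1 0 0 -0.15 0;1 0 0 -0.15 0;1 0 0 -0.15 0;1 0 0 -0.15 0;1 0 0 -0.15 0;1 0 0 -0.15 0;1 0 0 -0.15 0;1 0 0 -0.3 0;1 0 0 -0.3 0;1 0 0 -0.3 0;1 0 0 -0.3 0;1 0 0 -0.3 0;1 0 0 -0.3 0;1 0 0 -0.3 0;1 0 0 -0.1 0;1 0 0 0 0;1 0 0 0 0;1 0 0 0 0"

```text
t: 11.15
tool_pos: [0.5974, -0.2587, 0.5137]
ee_rot: [-0.039, 0.999, 0.0, -0.001]
wrist_force: [-0.2, -0.3, -1.7]
opening: 0.0118
gripper_force: 25.0
```

```bash
python3 st.py; python3 -c "
from h import *
im=vision.get_image('side');cv2.imwrite('pics/s4.png',im)"
```

```text
11.15 yaw -3.0644 F [-0.24 -0.28 -1.72] M [0.072 0.02  0.024] q [-0.594  0.314  1.202 -0.     1.627 -2.242] 0.01177094629131471 24.999541640281677 [ 0.59742124 -0.25874726  0.51369743]
```

View pics/s4.png

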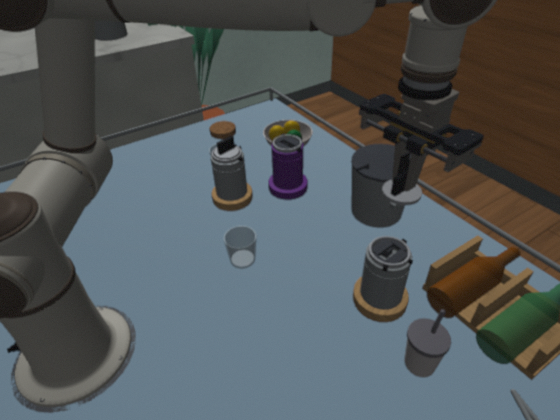

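The cap, at (402,190), is held about 15 cm above its open flask at (388,250). The straw cup, the visible tumbler and the other flask have not moved, and the wrist carries only the cap's weight.

```bash
python3 -c "
from bench import manip
print(manip.sign_off())"
```

```text
the job is handed in; nothing more can be done
None
```

The cap of the steel flask beside the straw cup is off: it hit a stop turning clockwise (seen from above) and came free turning counter-clockwise, and it was held still about 15 cm above its flask when I handed the job in at about 11 s.

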